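# Vent the dish warmer: hold its sprung lid at the red marker

## Task

Slide the clear guard of the dish warmer by its red knob to the left, fully open, and leave it there; then lift the sprung lid by its blue handle bar until the lid's yellow pointer meets the red marker tip to tip, and hold it still there so that the chamber vents. Finish while still holding the lid at the marker with the gripper: do not let go. Do not shift the red marker, and leave the dishes and the other things on the bench where they are.

Things in the scene. Friction and masses are not known exactly. Their poses are not given: they have to be found in the camera images.
- warmer: white bench-top dish warmer, 410 mm wide (its y) and 230 mm deep, housing 85 mm high, with a 105 mm deep, 12 mm high front shelf towards the robot; fixed to the bench. Origin on the bench; the housing spans x -100 to +130, the shelf x -205 to -100, y -205 to +205 mm. x points away from the robot to the hinge side, y to the left, z up; it may be turned some 15 degrees either way. Right half (y -190 to 0): the sprung lid. Left half: control panel
- guard_knob (a point): red round knob, 24 mm dia, 38 mm high, standing on the flat top of the clear guard; the point is on its axis at the height to grip, 177 mm above the bench, 24 mm above the guard's top face (153 mm) and 14 mm below the knob's top. Warmer x -150 mm
- guard (a joint): slide of the clear L-shaped guard (130 mm wide, a front pane and a flat top that covers the lid's handle from above) in m: 0 = over the handle, grows as it slides along the warmer's +y (left), 0.185 = fully open against its stop. It starts between 0 and 0.035. Friction about 2 N; stays where it is left
- lid_handle (a point): centre of the lid's blue round handle bar, 14 mm dia, 98 mm long along the warmer's y, on two arms at its ends (90 mm apart), in front of the lid. With the lid shut it is at warmer x -140, y -95, z 125 mm, 28 mm above the lid's top face, the nearest edge of the lid 40 mm behind it, free space below it and in front. It turns with the lid: axes as the warmer's when shut.
- lid (a joint): lid angle in rad, 0 = shut, grows as the front edge lifts, at most 1.2. Hinge axis along the warmer's y through warmer x 110, z 91 mm; the bar's centre is 250 mm in front of and 34 mm above it when shut. A spring pulls it shut at all angles: some 6 N upward at the handle just off shut, 10 to 11 N at 0.7 rad; let go, it snaps shut. Lid 190 wide x 200 deep x 12 mm, 0.4 kg
- pointer_tip (a point): tip of the yellow pointer on the lid's right edge, 160 mm from the hinge axis at lid angle 0.0 straight towards the front, level with the hinge; it swings up with the lid, and lies in the plane warmer y -215 mm
- marker_tip (a point): tip of the red marker clamped on the aluminium quadrant at the right of the lid, 165 mm from the same hinge axis, in the same plane as the pointer; its angle about the hinge is the lid angle wanted, 0.35 to 0.7 rad, to be left as set. Pointer and marker meet tip to tip (5 mm apart) when the lid stands at that angle
- jar: bystander: glass jar with a red knob, 110 mm dia, 110 mm high; origin under its centre
- bottle: bystander: white screw jar with blue cap, 56 mm dia, 110 mm high; origin under its centre
- rack: bystander: blue block of tubes, 75 x 110 x 49 mm high; origin under its centre
- tipbox: bystander: orange box, 80 x 120 x 50 mm high; origin under its centre
- mouse: bystander: black computer mouse, 100 x 60 x 30 mm high; origin under its centre
- dish_a: bystander: clear dish inside the warmer's well, under the lid, 60 mm dia, 14 mm high; origin under its centre
- dish_b: bystander: second clear dish in the well, same size; origin under its centre
- dish_c: bystander: white dish on top of the warmer's left (control panel) half, 56 mm dia, 14 mm high; origin under its centre

How it is judged:
By the outcome, as a careful person would: the job done as asked, in the order asked, and still so for the second after the job is handed in, while the arm keeps its last pose, push and grip.
It also fails if it takes over 42 s, if anything falls off the work surface, if the arm or the gripper's body presses on something with over 40 N, if the wrist force passes 120 N, or if a joint passes its speed limit or range.

## Robot

A 6-joint arm with a two-finger parallel gripper is mounted at the origin on the work surface. World frame = base frame: x ahead of the robot, y to its left, z up, the work surface at z = 0. Lengths are in m, angles in rad, forces in N, time in s.
With the tool pointing down it reaches from about 0.3 to 0.825 m from the base axis. Payload 5.4 kg.
Tool frame: the origin (TCP) lies between the finger pads; the fingertips stand 22 mm ahead of it and the grasp point (between the pads) lies 3 mm ahead of it; z points along the fingers, y is the direction in which the jaws open and shut (so a half turn about z gives the same grasp; the last joint's range is limited). The gripper opens to 92 mm and grips with 3 to 60 N. Pads are 20 mm wide; open, the fingers measure 128 mm over their backs; the gripper's body (75 mm by 189 mm) begins 69 mm behind the grasp point.
Start: joints at [-1.416, 0.158, 1.597, -0, 1.386, -0.21], TCP at [0.205, -0.537, 0.237] pointing down, gripper open.
Joint ranges: [-2.91, 2.91], [-0.94, 2.29], [0.18, 2.7], [-1.29, 4.43], [0.17, 2.64], [-3, 3]. Speed limits (rad/s): [2.57, 2.57, 3.14, 3.14, 3.14, 3.14].

## Interface

Orientations are given as [roll, pitch, yaw] about the fixed x, y, z axes, in that order (R = Rz(yaw) Ry(pitch) Rx(roll)).
In Python, from plant import manip gives the robot as it stands.
- The arm moves only by the tool step_arm, never from a script. Its arguments are lists of equal length, an entry for each row: "linear": the shift along the tool's x, y, z in m, a list of three; "turn": the turn about the tool's z in rad. In form: {"linear": [[x, y, z], ...], "turn": [turn, ...]}. A call has 1 to 12 rows; each row shifts and turns the commanded pose from where the row before left it, along the tool's axes as they then stand; what a row does not reach is not made up. A row lasts 1/10 s, in which the tool goes at most 50 mm and 8.59 degrees, less where a joint would pass 70% of its speed; a pose out of reach is approached as far as the arm can. A call with a gripper value outside its range is refused whole. "grip" is the finger opening in m, from 0 to 0.0919, set as the call begins (left out, the last holds). The fingers move at their own pace and stop on an object; "newtons" is the grip in N (left out, the last holds). Time passes only in rows, so rows that do not move let the fingers close. It gives the time, the measured TCP pose, the force and the opening at its end, in the units of the state.
- manip.observe(): the state, without advancing time (a new reading comes with each control period).
- manip.read_camera(name): name is "side" or "top" or "wrist"; returns (picture, depth): 400x640x3 uint8, red, green, blue; 400x640 float32, m along the optical axis (not along the pixel's ray), 0 where there is no reading.
- manip.camera_model(name): a dict with "vfov" (degrees; the focal length in pixels is half the picture's height over the tangent of half this angle, whatever the lens; pixels are square), "cx", "cy" (the principal point, pixels), "R" (3x3) and "t" (3): a world point X has camera coordinates R X + t. Camera axes: x right, y down, z forward; pixel columns grow to the right and rows downward; lengths in m; the calibration is good to about 2 mm. A picture is of the moment at which its call begins: read the wrist's pose just before it. camera_model takes no time and is no camera call; for the wrist camera it gives the pose at the moment of the call.
- manip.close_job(): hands the job in, once; it reports no verdict.
The state is a dict: "time_s": time; "qpos": joint angles; "joint_vel": joint speeds; "joint_torque": joint torques, N m; "tcp_pos": TCP position; "eef_rot": TCP orientation; "ft_force": force on the tool from outside, world axes, zero at the start; "wrist_torque": the same for the moment, N m; "grip_width": opening from 0.0 (shut) to 1.0 (fully open).
Only numpy, scipy, OpenCV 4.12 (cv2) and the standard library are available. Lean on these libraries where they do the work, as an engineer would, in place of code of your own. Each camera call takes 0.05 s, during which the arm holds its last target.

## Working session

There is one attempt and no reset: what is moved stays moved. The work goes in short steps, Python scripts to look and compute and a tool call to move; the robot and the scene stay as the last step left them, time stands still between calls to the robot, and variables do not carry over. Pictures are saved under pics/ and viewed, and the job is handed in when it is done.

Besides the shell and the picture viewer there is one more tool, called after "Request:" as name(argument=value, ...), one argument or row to a line, values as JSON. step_arm: Moves the arm, as the interface text tells. Its arguments: {"type":"object","properties":{"linear":{"type":"array","items":{"type":"array","items":{"type":"number"}}},"turn":{"type":"array","items":{"type":"number"}},"grip":{"type":"number"},"newtons":{"type":"number"}},"required":["linear","turn"]}

```bash
ls; mkdir -p pics; python3 - <<'E'
from plant import manip
import cv2,numpy as np
print(manip.observe())
for n in ["top","side"]:
    im,d=manip.read_camera(n); m=manip.camera_model(n); print(n,m)
    cv2.imwrite(f"pics/{n}0.png",im[:,:,::-1]); np.savez(f"pics/{n}0.npz",im=im,d=d,**m)
print(manip.observe()['time_s'])
E
```

```text
pics
{'time_s': 0.0, 'qpos': array([-1.41609018e+00,  1.59068489e-01,  1.59822436e+00, -1.18005929e-05,
        1.38619609e+00, -2.10086822e-01]), 'joint_vel': array([-0.00067365, -0.00144402,  0.00073396, -0.00067022, -0.00079267,
       -0.00034501]), 'joint_torque': array([ 2.75434741e-04, -3.85569763e+01, -3.22112131e+01,  7.01005734e-02,
        3.77933553e-02, -1.59262299e-04]), 'tcp_pos': array([ 0.2050262 , -0.53657701,  0.23561191]), 'eef_rot': array([-3.13973564e+00, -3.84119979e-04,  3.64794786e-01]), 'ft_force': array([-0.02750544,  0.05898355,  0.20302824]), 'wrist_torque': array([ 0.00637422,  0.00015022, -0.00165386]), 'grip_width': 1.0011726158846477}
top {'vfov': 42.53608582102581, 'cx': 318.12528468925024, 'cy': 198.51183723381664, 'R': array([[ 0.01059146, -0.99993833,  0.00334065],
       [-0.98357627, -0.01102002, -0.18015628],
       [ 0.18018199, -0.00137766, -0.98363233]]), 't': array([0.0053362 , 0.53571988, 1.54913452])}
side {'vfov': 53.18243106140464, 'cx': 317.64388136238426, 'cy': 203.31550025216876, 'R': array([[-0.93108521, -0.36441233, -0.01685183],
       [-0.25846305,  0.691572  , -0.67448129],
       [ 0.25744355, -0.62364398, -0.73809959]]), 't': array([0.47159719, 0.22123529, 1.314194  ])}
0.1
```

View pics/top0.png

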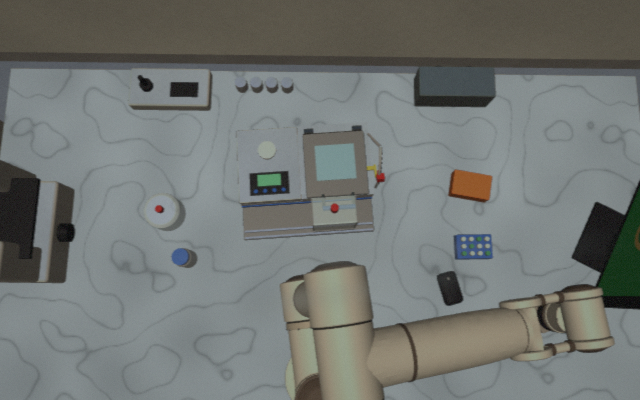

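View pics/side0.png

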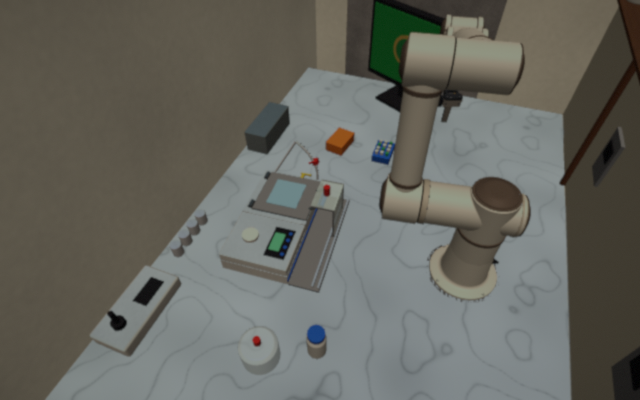

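The top view shows the guard knob at about (335,208), the red marker at (380,177) and the yellow pointer at (372,168). The warmer is turned a few degrees. In the side view the knob is at (326,189) and the marker at (315,161). I'll zoom in and measure.

```bash
cat > h.py <<'E'
import numpy as np,cv2
class Cam:
    def __init__(s,m,shape=(400,640)):
        s.R=np.array(m['R']);s.t=np.array(m['t']);s.cx=float(m['cx']);s.cy=float(m['cy'])
        s.f=shape[0]/2/np.tan(np.radians(float(m['vfov']))/2); s.c=-s.R.T@s.t
    def ray(s,u,v):
        d=s.R.T@np.array([(u-s.cx)/s.f,(v-s.cy)/s.f,1.]); return d
    def plane(s,u,v,z):
        d=s.ray(u,v); return s.c+d*(z-s.c[2])/d[2]
    def proj(s,X):
        p=s.R@np.asarray(X)+s.t; return np.array([s.f*p[0]/p[2]+s.cx,s.f*p[1]/p[2]+s.cy])
    def depth(s,u,v,z):
        return s.c+s.ray(u,v)*z
def tri(obs):
    A=np.zeros((3,3));b=np.zeros(3);L=[]
    for c,u,v in obs:
        d=c.ray(u,v);d/=np.linalg.norm(d);P=np.eye(3)-np.outer(d,d);A+=P;b+=P@c.c;L.append((P,c.c))
    X=np.linalg.solve(A,b); return X,[float(np.linalg.norm(P@(X-c))) for P,c in L]
def load(n):
    z=np.load(f'pics/{n}.npz');return z['im'],z['d'],Cam(z)
def red(im):
    h=cv2.cvtColor(im,cv2.COLOR_RGB2HSV);return ((((h[...,0]<8)|(h[...,0]>172))&(h[...,1]>150)&(h[...,2]>60))*255).astype(np.uint8)
def yel(im):
    h=cv2.cvtColor(im,cv2.COLOR_RGB2HSV);return (((h[...,0]>20)&(h[...,0]<35)&(h[...,1]>130)&(h[...,2]>60))*255).astype(np.uint8)
def blobs(m,mn=3):
    n,l,s,c=cv2.connectedComponentsWithStats(m);return [(s[i].tolist(),c[i].round(1).tolist()) for i in range(1,n) if s[i][4]>=mn]
E
python3 - <<'E'
from h import *
for n,(x,y) in [("top0",(220,110)),("side0",(200,120))]:
    im,d,c=load(n)
    print(n,'red',blobs(red(im)),'yel',blobs(yel(im)))
    cr=im[y:y+140,x:x+180]; cv2.imwrite(f'pics/{n}z.png',np.clip(cv2.resize(cr,None,fx=4.4,fy=4.2,interpolation=cv2.INTER_CUBIC)[:,:,::-1].astype(float)*1.3,0,255))
E
```

```text
top0 red [([377, 173, 7, 9, 49], [380.1, 177.1]), ([331, 204, 7, 8, 44], [334.1, 207.6]), ([156, 206, 7, 6, 33], [158.7, 208.5])] yel [([367, 166, 10, 9, 32], [371.6, 168.7]), ([637, 231, 2, 6, 7], [637.3, 233.3])]
side0 red [([312, 159, 6, 6, 25], [314.9, 161.3]), ([324, 185, 6, 10, 44], [326.3, 189.6]), ([253, 337, 7, 8, 45], [256.3, 340.5])] yel [([394, 35, 14, 27, 87], [398.1, 44.9]), ([301, 174, 5, 4, 10], [302.7, 175.1])][ WARN:0@0.070] global loadsave.cpp:1063 imwrite_ Unsupported depth image for selected encoder is fallbacked to CV_8U.
```

View pics/top0z.png

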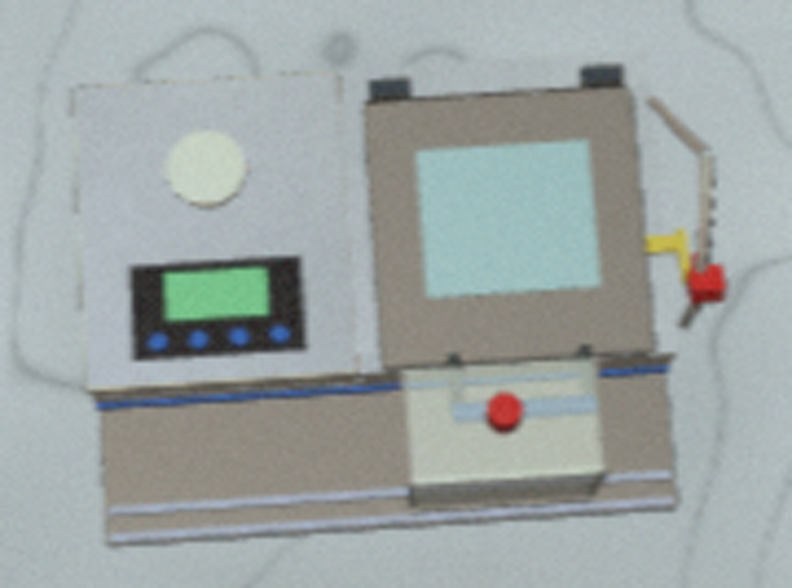

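View pics/side0z.png

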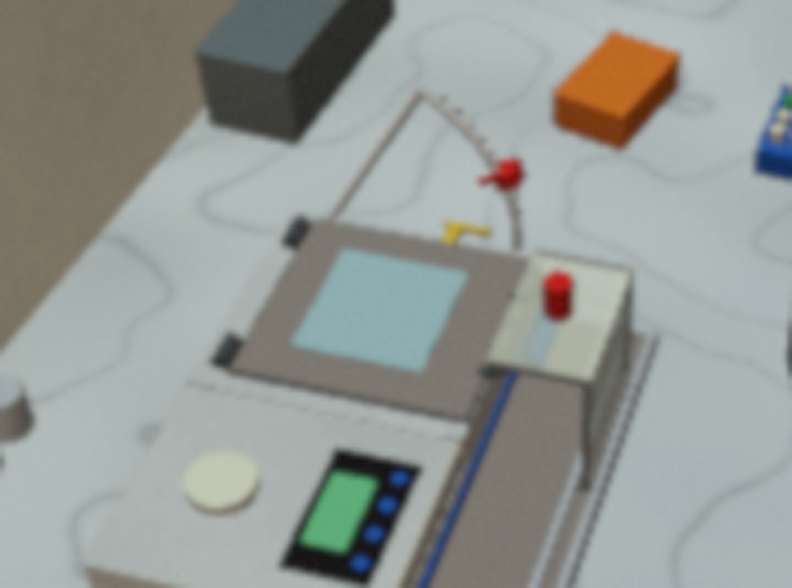

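```bash
python3 - <<'E'
from h import *
_,dt,ct=load('top0');_,ds,cs=load('side0')
X,r=tri([(ct,334.1,207.6),(cs,326.3,189.6)]);print('knob',X,r)
X,r=tri([(ct,380.1,177.1),(cs,314.9,161.3)]);print('marker body',X,r)
f=lambda u,v:(220+u/4.4,110+v/4.2)
a=ct.plane(*f(676,500),.012);b=ct.plane(*f(109,538),.012);print(a,b,np.linalg.norm(a-b),np.degrees(np.arctan2(-(b-a)[0],(b-a)[1])))
g=lambda u,v:(200+u/4.4,120+v/4.2)
# housing back left, front left top at z .085 ; lid
for p in [(74,88),(95,388),(357,375),(340,76)]: print(p,ct.plane(*f(*p),.085))
for p in [(383,368),(655,352),(633,88),(366,103)]: print('lid',p,ct.plane(*f(*p),.097))
# guard top face corners z .153
for p in [(402,372),(412,484),(604,470),(596,360)]: print('guard',p,ct.plane(*f(*p),.153))
E
```

```text
knob [ 0.48635276 -0.03458     0.17414006] [0.00044985300248906685, 0.00044985300248919543]
marker body [ 0.58062969 -0.16868603  0.15895061] [0.00026416675530730463, 0.0002641667553072873]
[ 0.44655002 -0.1647085   0.012     ] [0.41356011 0.23983014 0.012     ] 0.40588157218505333 4.662123939300064
(74, 88) [0.73979336 0.26641244 0.085     ]
(95, 388) [0.51444535 0.24313343 0.085     ]
(357, 375) [0.52600381 0.06278206 0.085     ]
(340, 76) [0.75125889 0.07854703 0.085     ]
lid (383, 368) [0.5291343 0.0446694 0.097    ]
lid (655, 352) [ 0.54292559 -0.14182858  0.097     ]
lid (633, 88) [ 0.74052448 -0.12780239  0.097     ]
lid (366, 103) [0.72686492 0.05944774 0.097     ]
guard (402, 372) [0.51611857 0.03094436 0.153     ]
guard (412, 484) [0.43824014 0.02339895 0.153     ]
guard (604, 470) [ 0.44929208 -0.10213978  0.153     ]
guard (596, 360) [ 0.52599657 -0.09709451  0.153     ]
```

The knob comes out at (0.486,-0.035,0.174) with a 0.5 mm ray residual, which agrees with the stated 177 mm. The warmer's yaw is about +4.6° and its origin about (0.634,0.054). Next I'll move to a wrist viewpoint and turn so the jaws open along warmer x.

```bash
cat >> h.py <<'E'
def rows(p0,yaw0,p1,yaw1,n):
    """rows for a tool-down pose: p(t) linear, yaw linear"""
    L=[];T=[];p=np.array(p0,float);y=yaw0
    for i in range(1,n+1):
        tgt=np.array(p0)+(np.array(p1)-p0)*i/n
        d=tgt-p; tx=np.array([np.cos(y),np.sin(y),0]);ty=np.array([np.sin(y),-np.cos(y),0])
        l=np.round([d@tx,d@ty,-d[2]],4); dt=round(-(yaw1-yaw0)/n,4)
        p=p+l[0]*tx+l[1]*ty+np.array([0,0,-l[2]]); y-=dt
        L.append(l.tolist());T.append(dt)
    return L,T
E
python3 - <<'E'
from plant import manip
from h import *
o=manip.observe();m=Cam(manip.camera_model('wrist'))
from scipy.spatial.transform import Rotation as Ro
R=Ro.from_euler('xyz',o['eef_rot']).as_matrix()
print('cam in tool',R.T@(m.c-o['tcp_pos']),'\naxes',(m.R@R).round(3),manip.camera_model('wrist')['vfov'])
L,T=rows(o['tcp_pos'],o['eef_rot'][2],[.45,-.12,.36],1.652,12);print(L,T)
E
```

```text
cam in tool [ 0.07413852  0.00068619 -0.14877238] 
axes [[ 0.001  1.    -0.   ]
 [-0.963  0.001 -0.268]
 [-0.268  0.     0.963]] 70.52463564407105
[[0.0315, -0.0252, -0.0104], [0.0339, -0.0216, -0.0103], [0.0361, -0.0179, -0.0104], [0.0378, -0.0139, -0.0103], [0.0391, -0.0098, -0.0104], [0.0399, -0.0055, -0.0103], [0.0402, -0.0012, -0.0104], [0.0402, 0.0031, -0.0104], [0.0396, 0.0073, -0.0103], [0.0386, 0.0116, -0.0104], [0.0371, 0.0156, -0.0103], [0.0352, 0.0195, -0.0104]] [np.float64(-0.1073), np.float64(-0.1073), np.float64(-0.1073), np.float64(-0.1073), np.float64(-0.1073), np.float64(-0.1073), np.float64(-0.1073), np.float64(-0.1073), np.float64(-0.1073), np.float64(-0.1073), np.float64(-0.1073), np.float64(-0.1073)]
```

Request:
step_arm(
  linear=[
    [0.0315,-0.025,-0.0104],
    [0.034,-0.0215,-0.0104],
    [0.036,-0.018,-0.0104],
    [0.038,-0.014,-0.0104],
    [0.039,-0.01,-0.0104],
    [0.04,-0.0055,-0.0104],
    [0.04,-0.001,-0.0104],
    [0.04,0.003,-0.0104],
    [0.0395,0.0075,-0.0104],
    [0.0385,0.0115,-0.0104],
    [0.037,0.0155,-0.0104],
    [0.035,0.0195,-0.0104],
  ],
  turn=[-0.107,-0.107,-0.107,-0.107,-0.107,-0.107,-0.107,-0.107,-0.107,-0.107,-0.107,-0.107],
)

```text
time_s: 1.3
tcp_pos: [0.451, -0.12, 0.3615]
eef_rot: [-3.141, -0.0, 1.653]
ft_force: [0.8, -0.9, 0.8]
grip_width: 0.998
```

```bash
cat >> h.py <<'E'
def snap(manip,n,tag):
    m=manip.camera_model(n);im,d=manip.read_camera(n)
    cv2.imwrite(f'pics/{tag}.png',im[:,:,::-1]);np.savez(f'pics/{tag}.npz',im=im,d=d,**m);return im,d,Cam(m)
E
python3 - <<'E'
from plant import manip
from h import *
im,d,c=snap(manip,'wrist','w1')
o=manip.observe();print(o['time_s'],o['tcp_pos'],o['eef_rot'],o['joint_vel'].round(3))
print('red',blobs(red(im),10),'yel',blobs(yel(im),10))
E
```

```text
1.35 [ 0.45345281 -0.11574763  0.3634149 ] [ 3.13726731e+00 -2.15701423e-03  1.66232124e+00] [-0.094 -0.016  0.016 -0.036 -0.034  0.035]
red [([348, 105, 21, 21, 371], [358.0, 115.1]), ([405, 218, 27, 21, 346], [416.0, 226.5])] yel [([411, 194, 27, 18, 233], [428.1, 204.6]), ([511, 321, 4, 5, 12], [512.2, 323.1]), ([123, 322, 4, 5, 12], [124.2, 324.1])]
```

View pics/w1.png

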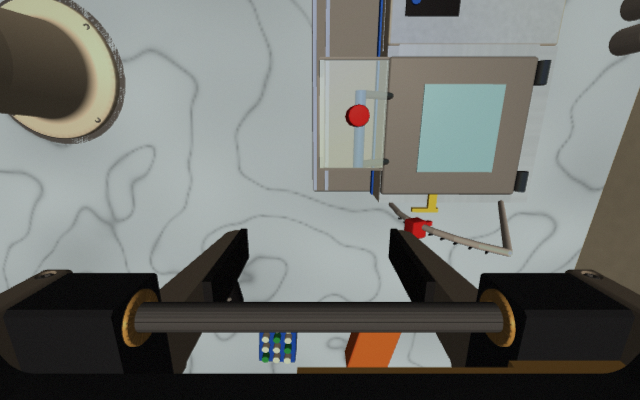

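The wrist picture shows the knob at (358,115), the handle bar under the guard at column ~360, the marker at (416,226) and the pointer tip at about (412,210). The arm was still settling, so I'll take it again at rest and measure.

```bash
python3 - <<'E'
from plant import manip
from h import *
snap(manip,'wrist','w2');im,d,c=snap(manip,'wrist','w3')
o=manip.observe();print(o['time_s'],o['tcp_pos'],o['eef_rot'],o['joint_vel'].round(3))
print('red',blobs(red(im),10),'yel',blobs(yel(im),10))
ct=load('top0')[2];cs=load('side0')[2]
b=blobs(red(im),10)
k=b[0][1];m=b[1][1]
X,r=tri([(c,*k),(ct,334.1,207.6),(cs,326.3,189.6)]);print('knob mid',X,r)
print('wrist knob top at z=.191',c.plane(*k,.191), 'depth',d[int(k[1]),int(k[0])],c.depth(*k,d[int(k[1]),int(k[0])]))
X,r=tri([(c,*m),(ct,380.1,177.1),(cs,314.9,161.3)]);print('marker',X,r)
cr=im[40:260,300:560];cv2.imwrite('pics/w3z.png',cv2.resize(cr,None,fx=2.7,fy=2.7,interpolation=cv2.INTER_CUBIC)[:,:,::-1])
E
```

```text
1.45 [ 0.45127236 -0.12015514  0.36173995] [3.14104504e+00 3.97700154e-04 1.65250203e+00] [-0.062 -0.     0.03  -0.016 -0.005  0.003]
red [([346, 106, 22, 22, 360], [356.2, 116.7]), ([402, 219, 28, 20, 312], [414.2, 226.8])] yel [([409, 195, 27, 18, 229], [426.0, 205.7]), ([511, 321, 4, 5, 14], [512.5, 323.1]), ([123, 322, 4, 5, 15], [124.3, 324.0])]
knob mid [ 0.48677418 -0.03433797  0.17434629] [0.0009875941899832417, 0.0001494656621798673, 0.00093732871787873]
wrist knob top at z=.191 [ 0.48558847 -0.03450975  0.191     ] depth 0.30696228 [ 0.48557041 -0.03451421  0.19114205]
marker [ 0.58110374 -0.16711841  0.16024612] [0.002473170173383338, 0.0014451666324412995, 0.0013141114072015517]
```

View pics/w3z.png

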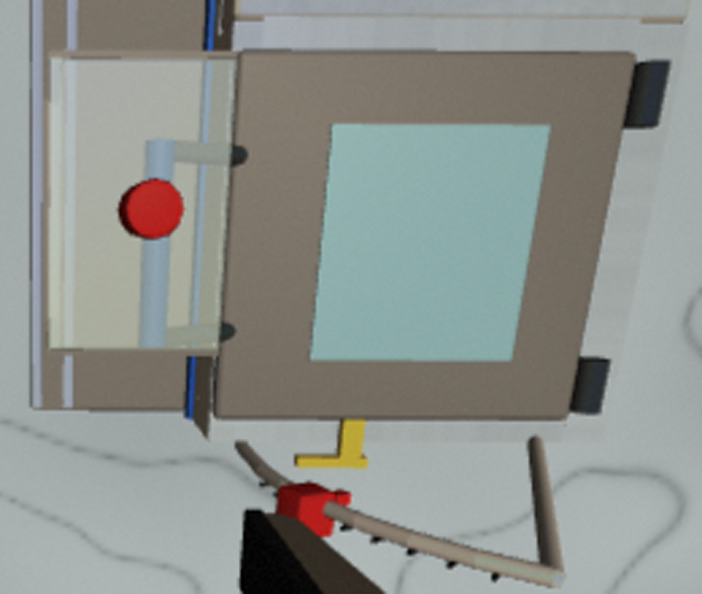

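```bash
cat >> h.py <<'E'
def toW(X,yaw,o):
    c,s=np.cos(yaw),np.sin(yaw);d=np.asarray(X)-np.array([o[0],o[1],0]);return np.array([c*d[0]+s*d[1],-s*d[0]+c*d[1],d[2]])
def fromW(X,yaw,o):
    c,s=np.cos(yaw),np.sin(yaw);return np.array([c*X[0]-s*X[1]+o[0],s*X[0]+c*X[1]+o[1],X[2]])
def onplane(c,u,v,yaw,o,yw):
    n=np.array([-np.sin(yaw),np.cos(yaw),0]);p=fromW([0,yw,0],yaw,o);d=c.ray(u,v);return c.c+d*(n@(p-c.c))/(n@d)
def ang(X,yaw,o):
    w=toW(X,yaw,o);return np.arctan2(w[2]-.091,.110-w[0]),np.hypot(w[2]-.091,.110-w[0])
E
python3 - <<'E'
from h import *
im,d,c=load('w3');_,_,ct=load('top0');_,_,cs=load('side0')
f=lambda x,y:(300+x/2.7,40+y/2.7)
# lid top corners in warmer: front x -100, back +100?, y 0..-190
P={(-100,0):(240,52),(-100,-190):(218,416),(100,0):(633,53),(100,-190):(566,417)}
W=[];Q=[]
for k,p in P.items():
    X=c.plane(*f(*p),.097);print(k,X, 'd',c.depth(*f(*p),d[int(f(*p)[1]),int(f(*p)[0])]));Q.append(X)
q=np.array(Q)
v=(q[0]-q[1])[:2];print('front edge len',np.linalg.norm(v),np.degrees(np.arctan2(-v[0],v[1])))
v=(q[2]-q[3])[:2];print('back edge len',np.linalg.norm(v),np.degrees(np.arctan2(-v[0],v[1])))
for i,j in((0,2),(1,3)):
    v=(q[j]-q[i])[:2];print('side len',np.linalg.norm(v),np.degrees(np.arctan2(v[1],v[0])))
ax=(q.mean(0));print('lid centre',ax)
# bar ends at z .125
a=c.plane(*f(159,140),.125);b=c.plane(*f(153,347),.125);v=(a-b)[:2];print('bar',a,b,np.linalg.norm(v),np.degrees(np.arctan2(-v[0],v[1])),(a+b)/2)
E
```

```text
(-100, 0) [0.53205396 0.04519119 0.097     ] d [0.53241313 0.04556084 0.09529325]
(-100, -190) [ 0.54812862 -0.13955032  0.097     ] d [ 0.54848778 -0.1398806   0.09555891]
(100, 0) [0.72590232 0.06159203 0.097     ] d [0.73276352 0.06418361 0.08688303]
(100, -190) [ 0.7423219  -0.12333685  0.097     ] d [ 0.74167714 -0.12316613  0.09789823]
front edge len 0.1854395304591968 4.972874245164071
back edge len 0.18565638583955643 5.073904774988072
side len 0.19454093343060166 4.836082947137747
side len 0.19486893960666435 4.772637502085893
lid centre [ 0.6371017  -0.03902599  0.097     ]
bar [ 0.49369063 -0.00185789  0.125     ] [ 0.5029449  -0.10012912  0.125     ] 0.0987060158087089 5.379715066833077 [ 0.49831776 -0.05099351  0.125     ]
```

```bash
python3 - <<'E'
from h import *
im,d,c=load('w3');imt,_,ct=load('top0');ims,_,cs=load('side0')
yaw,o=.0864,(.6292,.0556)
f=lambda x,y:(300+x/2.7,40+y/2.7)
g=lambda x,y:(200+x/4.4,120+y/4.2); h=lambda x,y:(220+x/4.4,110+y/4.2)
for n,cc,p in [('w marker',c,f(349,497)),('w pointer',c,f(296,461)),('s marker',cs,g(480,181)),('s pointer',cs,g(488,233)),('t marker',ct,h(690,274)),('t pointer',ct,h(690,284))]:
    X=onplane(cc,*p,yaw,o,-.215);print(n,X,toW(X,yaw,o),ang(X,yaw,o))
X,r=tri([(c,*f(349,497)),(cs,*g(480,181))]);print(X,r,toW(X,yaw,o),ang(X,yaw,o))
cv2.imwrite('pics/zz.png',np.vstack([cv2.resize(ims[150:190,290:340],(800,300),interpolation=0) if 0 else cv2.resize(ims[152:182,290:330],(400,300),interpolation=0),cv2.resize(imt[155:185,360:400],(400,300),interpolation=0)])[:,:,::-1])
cv2.imwrite('pics/wz.png',cv2.resize(im[185:245,390:450],(600,600),interpolation=0)[:,:,::-1])
E
```

```text
w marker [ 0.60521729 -0.16228226  0.1530998 ] [-0.04269486 -0.215       0.1530998 ] (np.float64(0.38626209362192393), np.float64(0.16483963642346064))
w pointer [ 0.59754999 -0.16294637  0.09315603] [-0.05039088 -0.215       0.09315603] (np.float64(0.013441518003410721), np.float64(0.16040536688630172))
s marker [ 0.60104206 -0.1626439   0.148894  ] [-0.04688573 -0.215       0.148894  ] (np.float64(0.3535178311736079), np.float64(0.16722693071214778))
s pointer [ 0.59597811 -0.16308252  0.08783598] [-0.05196864 -0.215       0.08783598] (np.float64(-0.019532286288098753), np.float64(0.1619995413940914))
t marker [ 0.59439484 -0.16321966  0.12423121] [-0.05355784 -0.215       0.12423121] (np.float64(0.20044859108868235), np.float64(0.166899607730124))
t pointer [ 0.58827121 -0.16375006  0.11911914] [-0.05970439 -0.215       0.11911914] (np.float64(0.16420296940810714), np.float64(0.1720182141163252))
[ 0.6037759  -0.16309691  0.14955581] [0.0027634817769787703, 0.002763481776978814] [-0.04420118 -0.21568722  0.14955581] (np.float64(0.36291668820339995), np.float64(0.16494479708521606))
```

View pics/wz.png

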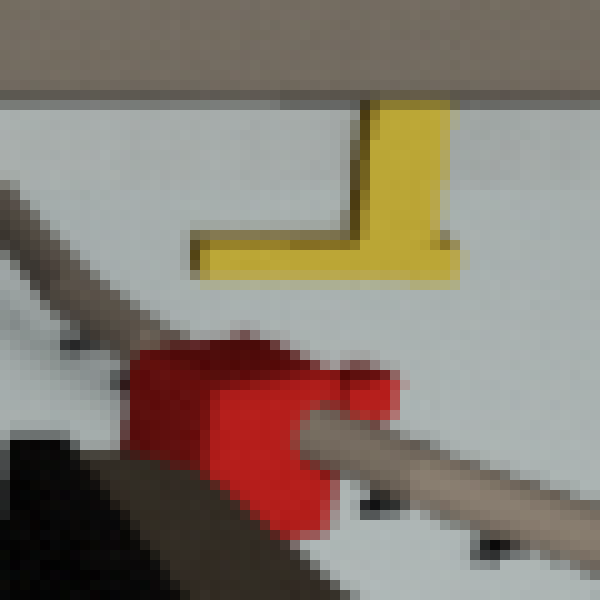

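View pics/zz.png

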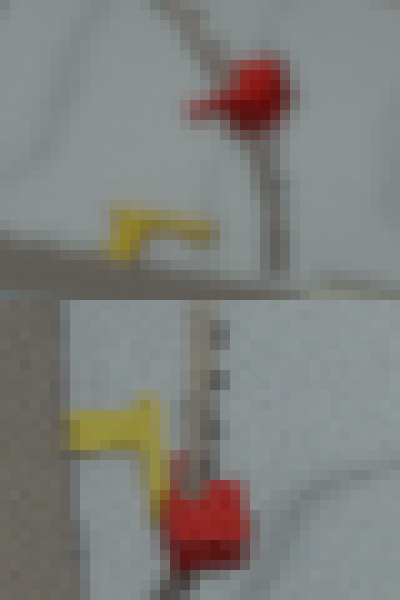

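The pointer's known zero angle reads -0.020 from the side view and +0.013 from the wrist view. Correcting for those biases puts the marker angle at 0.373 rad in both views. Now I'll grasp the knob.

Request:
step_arm(
  linear=[
    [0.0275,0.014,0],
    [0.0275,0.014,0],
    [0.0275,0.014,0],
    [0,0,0.036],
    [0,0,0.036],
    [0,0,0.036],
    [0,0,0.037],
    [0,0,0.0365],
    [0,0,0],
    [0,0,0],
  ],
  turn=[-0.004,0,0,0,0,0,0,0,0,0],
  grip=0.0919,
  newtons=20,
)

```text
time_s: 2.45
tcp_pos: [0.4853, -0.0369, 0.18]
eef_rot: [-3.14, -0.0, 1.651]
ft_force: [0.1, 0.0, -0.3]
grip_width: 0.999
```

```bash
python3 - <<'E'
from plant import manip
from h import *
im,d,c=snap(manip,'wrist','w4')
o=manip.observe();print(o['time_s'],o['tcp_pos'],o['eef_rot'],o['ft_force'])
print(blobs(red(im),10))
E
```

```text
2.5 [ 0.4864418  -0.03705546  0.18145053] [3.13992461e+00 8.73693843e-04 1.65136435e+00] [-0.28153601 -1.08708235  0.98623264]
[([302, 221, 42, 60, 1990], [322.4, 250.9])]
```

View pics/w4.png

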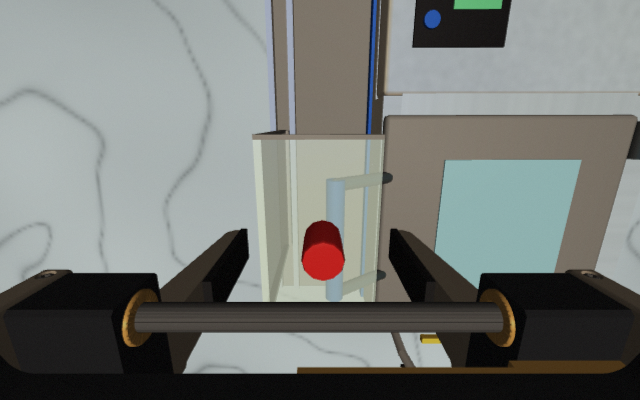

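The knob is centred between the open fingers, with its top at about (322,262). I'll shift 2 mm and close.

Request:
step_arm(
  linear=[
    [0.002,0.001,0],
    [0,0,0],
    [0,0,0],
    [0,0,0],
    [0,0,0],
    [0,0,0],
    [0,0,0],
    [0,0,0],
  ],
  turn=[0,0,0,0,0,0,0,0],
  grip=0,
  newtons=20,
)

```text
time_s: 3.3
tcp_pos: [0.4866, -0.034, 0.1799]
eef_rot: [-3.142, -0.0, 1.653]
ft_force: [-0.4, 0.8, -0.5]
grip_width: 0.323
```

Request:
step_arm(
  linear=[
    [0,0,0],
    [0,0,0],
    [0,0,0],
  ],
  turn=[0,0,0],
)

```text
time_s: 3.6
tcp_pos: [0.4874, -0.034, 0.1799]
eef_rot: [3.139, 0.0, 1.653]
ft_force: [6.1, 0.4, -4.0]
grip_width: 0.257
```

Gripped at 23.6 mm, which matches the 24 mm knob. Sliding left.

Request:
step_arm(
  linear=[
    [0.01,0.001,0],
    [0.02,0,0],
    [0.025,0,0],
    [0.025,0,0],
    [0.025,0,0],
    [0.025,0,0],
    [0.015,0,0],
    [0.006,0,0],
    [0,0,0],
  ],
  turn=[-0.004,0,0,0,0,0,0,0,0],
)

```text
time_s: 4.5
tcp_pos: [0.475, 0.1181, 0.1799]
eef_rot: [3.14, -0.001, 1.658]
ft_force: [3.9, 1.9, -2.8]
grip_width: 0.26
```

Request:
step_arm(
  linear=[
    [0.003,0,0],
    [0.003,0,0],
    [0.003,0,0],
    [0.003,0,0],
  ],
  turn=[0,0,0,0],
)

```text
time_s: 4.9
tcp_pos: [0.4741, 0.1283, 0.1799]
eef_rot: [3.14, 0.001, 1.657]
ft_force: [5.3, -1.7, -3.8]
grip_width: 0.259
```

Request:
step_arm(
  linear=[
    [0.002,0,0],
    [0.002,0,0],
    [0,0,0],
  ],
  turn=[0,0,0],
)

```text
time_s: 5.2
tcp_pos: [0.4738, 0.1325, 0.1799]
eef_rot: [3.14, 0.001, 1.657]
ft_force: [5.0, 0.0, -2.8]
grip_width: 0.257
```

Request:
step_arm(
  linear=[
    [0.002,0,0],
    [0.002,0,0],
    [0,0,0],
  ],
  turn=[0,0,0],
)

```text
time_s: 5.5
tcp_pos: [0.4737, 0.134, 0.1799]
eef_rot: [3.141, 0.006, 1.657]
ft_force: [5.1, -10.6, -2.9]
grip_width: 0.254
```

Request:
step_arm(
  linear=[
    [0.002,0,0],
    [0.002,0,0],
    [0,0,0],
  ],
  turn=[0,0,0],
)

```text
time_s: 5.8
tcp_pos: [0.4736, 0.1348, 0.1799]
eef_rot: [3.141, 0.013, 1.657]
ft_force: [4.3, -22.2, -3.3]
grip_width: 0.253
```

At the stop: 22 N of reaction, and about 168 mm of travel as expected. I'll ease the preload by 3 mm, open, and lift.

Request:
step_arm(
  linear=[
    [-0.003,0,0],
    [0,0,0],
    [0,0,0],
    [0,0,0],
    [0,0,0],
    [0,0,0],
    [0,0,0],
    [0,0,0],
  ],
  turn=[0,0,0,0,0,0,0,0],
  grip=0.0919,
)

```text
time_s: 6.6
tcp_pos: [0.4728, 0.1375, 0.1799]
eef_rot: [-3.142, -0.0, 1.657]
ft_force: [-0.6, 0.2, -0.4]
grip_width: 0.93
```

Request:
step_arm(
  linear=[
    [0,0,-0.02],
    [0,0,-0.03],
    [0,0,-0.035],
    [0,0,-0.035],
    [0,0,0],
  ],
  turn=[0,0,0,0,0],
)

```text
time_s: 7.1
tcp_pos: [0.4754, 0.1376, 0.3056]
eef_rot: [3.131, 0.0, 1.657]
ft_force: [0.1, -0.0, -0.3]
grip_width: 1.001
```

```bash
python3 - <<'E'
from plant import manip
from h import *
im,d,c=snap(manip,'wrist','w5')
o=manip.observe();print(o['time_s'],o['tcp_pos'],o['eef_rot'],o['ft_force'],o['grip_width'])
yaw,og=.0864,(.6292,.0556)
for b in blobs(red(im),100):
    X=c.plane(*b[1],.191);print(b,X,toW(X,yaw,og))
E
```

```text
7.15 [0.47426316 0.13748618 0.30264676] [3.13591839e+00 2.32805294e-04 1.65680753e+00] [ 0.14785691 -0.67215112 -0.15565289] 0.9986851234071435
([304, 188, 23, 30, 548], [315.0, 202.5]) [0.4723448  0.13721504 0.191     ] [-0.14922733  0.09484603  0.191     ]
```

View pics/w5.png

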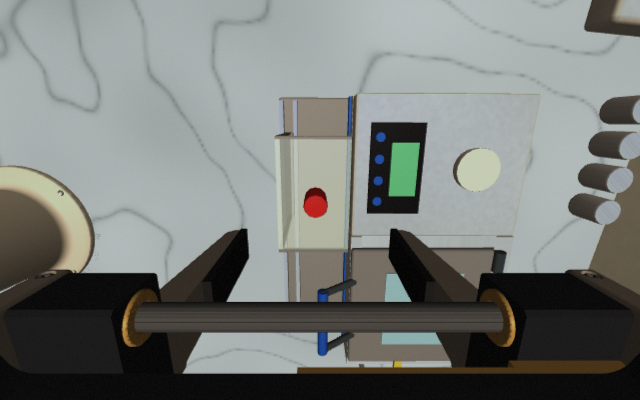

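The guard stays fully open: the knob is at (315,203), i.e. warmer y ≈ +0.09. The blue bar is now uncovered at about (322,320). I'll move partway to measure the bar from a second place.

Request:
step_arm(
  linear=[
    [-0.03,0.0015,0],
    [-0.04,0.0015,0],
    [-0.04,0.0015,0],
    [-0.02,0.001,0],
    [0,0,0],
    [0,0,0],
  ],
  turn=[0,0,0,0,0,0],
)

```text
time_s: 7.75
tcp_pos: [0.4889, 0.0087, 0.2985]
eef_rot: [-3.139, -0.001, 1.656]
ft_force: [0.3, -0.5, 0.2]
grip_width: 1.0
```

```bash
cat >> h.py <<'E'
def blue(im):
    h=cv2.cvtColor(im,cv2.COLOR_RGB2HSV);return (((h[...,0]>100)&(h[...,0]<125)&(h[...,1]>150)&(h[...,2]>50))*255).astype(np.uint8)
E
python3 - <<'E'
from plant import manip
from h import *
im,d,c=snap(manip,'wrist','w6')
o=manip.observe();print(o['time_s'],o['tcp_pos'],o['eef_rot'],o['joint_vel'].round(3))
print(blobs(blue(im),100))
cv2.imwrite('pics/w6b.png',blue(im))
E
```

```text
7.8 [0.48900353 0.00915872 0.2988572 ] [-3.13986533e+00 -1.08957462e-03  1.65712207e+00] [ 0.018 -0.005 -0.006 -0.003  0.002 -0.001]
[([383, 12, 12, 13, 116], [388.7, 17.7]), ([382, 40, 11, 12, 106], [386.9, 45.7]), ([380, 67, 11, 12, 100], [385.2, 72.4]), ([347, 139, 4, 54, 141], [348.4, 164.7]), ([318, 198, 11, 77, 775], [322.6, 235.6]), ([345, 201, 4, 58, 143], [346.3, 228.5])]
```

View pics/w6.png

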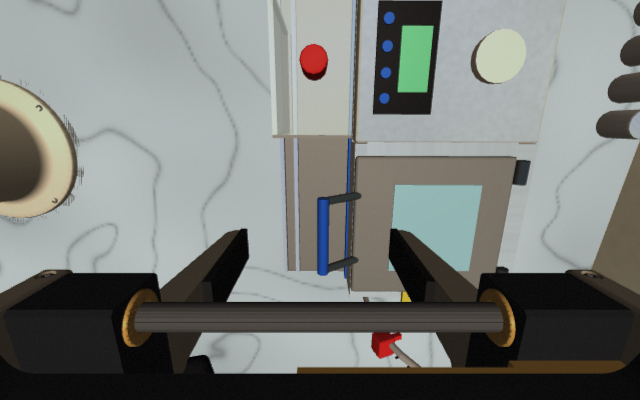

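```bash
python3 - <<'E'
from h import *
im,d,c=load('w6');im5,d5,c5=load('w5')
m=np.zeros((400,640),np.uint8);m[198:276,316:331]=blue(im)[198:276,316:331]
yaw,og=.0864,(.6292,.0556)
vs,us=np.nonzero(m)
zs=np.median([c.depth(u,v,d[v,u])[2] for u,v in zip(us,vs) if d[v,u]>0]);print('bar surface z',zs)
X=c.plane(us.mean(),vs.mean(),.125);print('centre',X,toW(X,yaw,og))
def ends(im,r0,r1,c0,c1):
    m=np.zeros((400,640),np.uint8);m[r0:r1,c0:c1]=blue(im)[r0:r1,c0:c1];v,u=np.nonzero(m)
    a,b=v.min(),v.max();return (u[v<=a+3].mean(),a),(u[v>=b-3].mean(),b)
e6=ends(im,190,280,314,333);e5=ends(im5,280,362,314,331);print(e6,e5)
for p,q in zip(e6,e5):
    X,r=tri([(c,*p),(c5,*q)]);print(X,r,toW(X,yaw,og))
# knob top
for b in blobs(red(im),100): print(b,c.plane(*b[1],.191),toW(c.plane(*b[1],.191),yaw,og))
E
```

```text
bar surface z 0.13144274067006806
centre [ 0.4976279 -0.0492104  0.125    ] [-0.14012567 -0.09306575  0.125     ]
((np.float64(322.6666666666667), np.int64(198)), (np.float64(322.47222222222223), np.int64(274))) ((np.float64(320.8), np.int64(289)), (np.float64(321.84), np.int64(355)))
[ 0.49279787 -0.00399308  0.11730258] [0.0009138294849460789, 0.0009138294849460856] [-0.14103577 -0.0476003   0.11730258]
[ 0.50142229 -0.09603074  0.13463161] [0.00016652591081802684, 0.0001665259108180174] [-0.14038568 -0.14003887  0.13463161]
([300, 44, 28, 31, 643], [313.2, 58.9]) [0.47267955 0.13296135 0.191     ] [-0.14926089  0.09057933  0.191     ]
([372, 333, 29, 25, 499], [383.4, 343.0]) [ 0.57178012 -0.14165384  0.191     ] [-0.07422723 -0.19156315  0.191     ]
```

The bar's centre is at (0.4977,-0.050). Its surface is at z 0.131, so its axis is at 0.125 as stated. The knob puts the guard opening at about 0.186. I'll narrow the jaws to 40 mm so the rear finger clears the lid edge, then descend over the bar.

Request:
step_arm(
  linear=[
    [-0.02,0.001,0],
    [-0.02,0.001,0],
    [-0.02,0.0015,0],
    [0,0,0],
    [0,0,0.015],
    [0,0,0.02],
    [0,0,0.03],
    [0,0,0.035],
    [0,0,0],
    [0,0,0],
  ],
  turn=[0,0,0,0,0,0,0,0,0,0],
  grip=0.04,
  newtons=45,
)

```text
time_s: 8.8
tcp_pos: [0.4976, -0.0499, 0.1995]
eef_rot: [-3.14, -0.001, 1.658]
ft_force: [0.5, 0.6, 0.5]
grip_width: 0.43
```

```bash
python3 - <<'E'
from plant import manip
from h import *
im,d,c=snap(manip,'wrist','w7')
o=manip.observe();print(o['time_s'],o['tcp_pos'],o['eef_rot'],o['ft_force'],o['grip_width']*.0919)
E
```

```text
8.85 [ 0.4986042  -0.05047754  0.2009323 ] [3.14043751e+00 3.38742887e-04 1.65788790e+00] [0.25080876 0.73909495 0.39702753] 0.03986354335289136
```

View pics/w7.png

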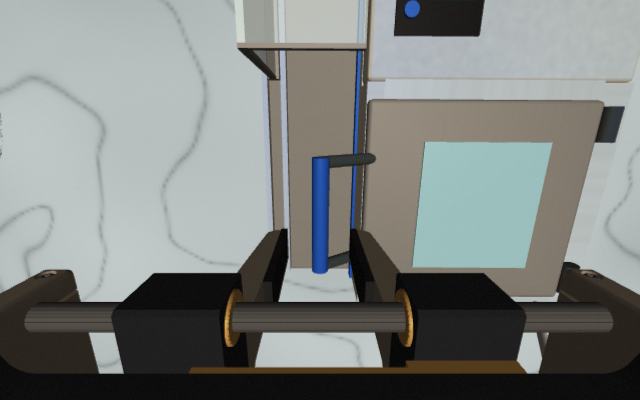

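The bar, at col 320, is midway between the fingertips (287 and 351). Descending.

Request:
step_arm(
  linear=[
    [0,0,0.02],
    [0,0,0.025],
    [0,0,0.02],
    [0,0,0.0065],
    [0,0,0],
    [0,0,0],
  ],
  turn=[0,0,0,0,0,0],
)

```text
time_s: 9.45
tcp_pos: [0.4994, -0.0514, 0.1303]
eef_rot: [3.139, 0.001, 1.657]
ft_force: [0.3, 0.2, 0.3]
grip_width: 0.434
```

Request:
step_arm(
  linear=[
    [0,0,0],
    [0,0,0],
    [0,0,0],
    [0,0,0],
    [0,0,0],
    [0,0,0],
    [0,0,0],
  ],
  turn=[0,0,0,0,0,0,0],
  grip=0,
  newtons=45,
)

```text
time_s: 10.15
tcp_pos: [0.4988, -0.0512, 0.1288]
eef_rot: [3.14, 0.0, 1.657]
ft_force: [3.4, 0.4, 0.5]
grip_width: 0.141
```

Gripped at 13 mm on the 14 mm bar. Next, the arc rows up to about 0.34 rad, then a check against the marker.

```bash
python3 - <<'E'
import numpy as np
th=np.array([0,.01,.03,.06,.10,.14,.18,.22,.26,.30,.33,.34]);x=.110-.2523*np.cos(th+.1352);z=.091+.2523*np.sin(th+.1352)
print([[0,round(float(a),4),round(float(-b),4)] for a,b in zip(np.diff(x),np.diff(z))])
E
```

```text
[[0, 0.0004, -0.0025], [0, 0.0008, -0.005], [0, 0.0014, -0.0074], [0, 0.0022, -0.0099], [0, 0.0025, -0.0098], [0, 0.0029, -0.0097], [0, 0.0033, -0.0095], [0, 0.0037, -0.0094], [0, 0.0041, -0.0092], [0, 0.0033, -0.0068], [0, 0.0011, -0.0022]]
```

Request:
step_arm(
  linear=[
    [0,0.0004,-0.0025],
    [0,0.0008,-0.005],
    [0,0.0014,-0.0075],
    [0,0.0022,-0.01],
    [0,0.0025,-0.01],
  ],
  turn=[0,0,0,0,0],
)

```text
time_s: 10.65
tcp_pos: [0.5053, -0.0506, 0.162]
eef_rot: [-3.141, 0.0, 1.657]
ft_force: [9.5, -2.3, -11.6]
grip_width: 0.139
```

Request:
step_arm(
  linear=[
    [0,0.0034,-0.0097],
    [0,0.0036,-0.0095],
    [0,0.0037,-0.0094],
    [0,0.0041,-0.0092],
    [0,0.0033,-0.0068],
    [0,0.0011,-0.0022],
    [0,0,0],
    [0,0,0],
  ],
  turn=[0,0,0,0,0,0,0,0],
)

```text
time_s: 11.45
tcp_pos: [0.5228, -0.0491, 0.2093]
eef_rot: [-3.136, 0.0, 1.657]
ft_force: [-3.9, -4.5, -8.0]
grip_width: 0.136
```

```bash
python3 - <<'E'
from plant import manip
from h import *
I=[]
for n,(x,y) in [("top",(340,130)),("side",(270,130))]:
    im,d,c=snap(manip,n,n+'8')
    print(n,'red',blobs(red(im)),'yel',blobs(yel(im)))
    I.append(cv2.resize(im[y:y+60,x:x+80],(800,600),interpolation=cv2.INTER_CUBIC)[:,:,::-1])
    cv2.imwrite(f'pics/{n}8z.png',I[-1])
snap(manip,'wrist','w8')
o=manip.observe();print(o['time_s'],o['tcp_pos'],o['eef_rot'],o['ft_force'],o['grip_width']*.0919)
E
```

```text
top red [([376, 173, 8, 9, 51], [379.8, 177.2]), ([156, 206, 6, 6, 32], [158.6, 208.5]), ([272, 208, 7, 8, 44], [275.0, 211.6])] yel [([636, 229, 4, 7, 10], [637.5, 232.0]), ([635, 239, 3, 4, 5], [636.0, 240.8])]
side red [([315, 158, 4, 4, 11], [316.7, 159.7]), ([309, 223, 6, 10, 57], [311.5, 227.4]), ([253, 337, 7, 8, 45], [256.3, 340.5])] yel [([394, 35, 24, 32, 235], [406.0, 50.4]), ([299, 165, 4, 4, 9], [300.2, 166.3])]
11.6 [ 0.52281758 -0.04912325  0.2092724 ] [-3.13657281e+00 -1.45025575e-05  1.65685078e+00] [-3.89592084 -4.55031806 -7.81676675] 0.012937163204288716
```

View pics/top8z.png

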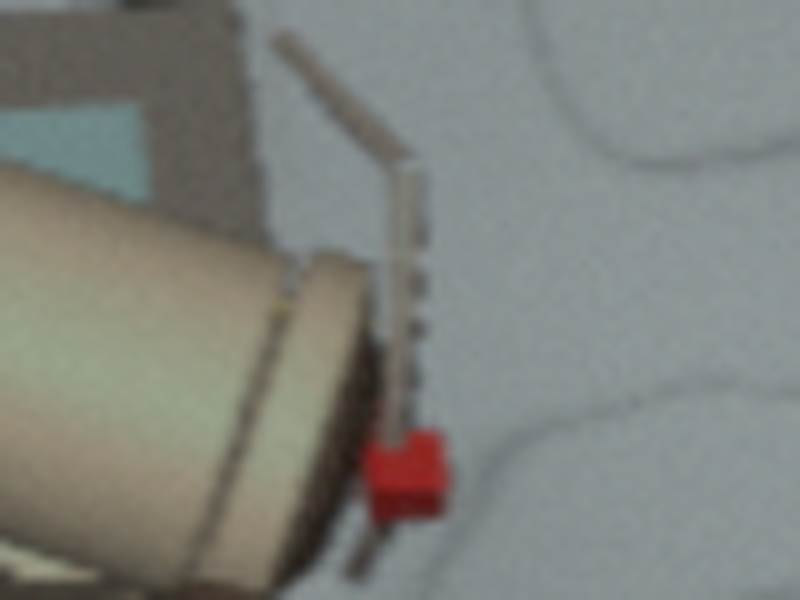

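View pics/side8z.png

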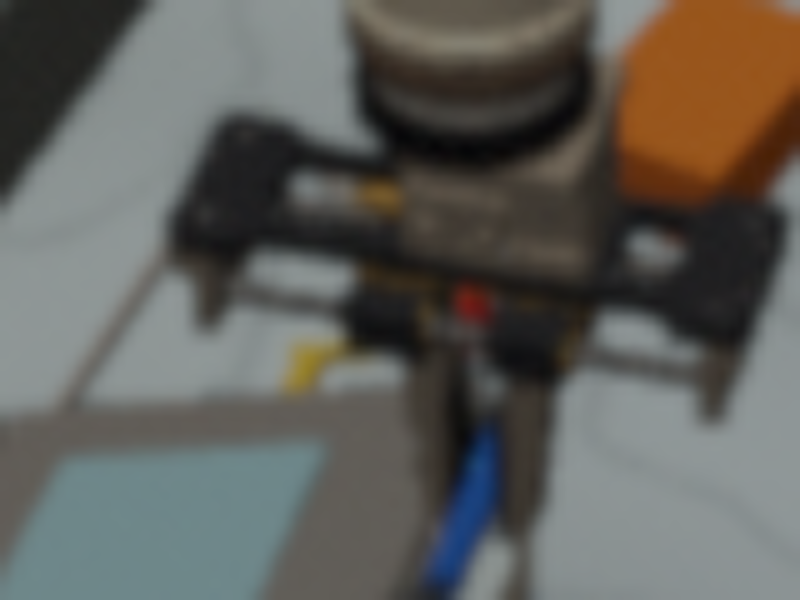

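View pics/w8.png

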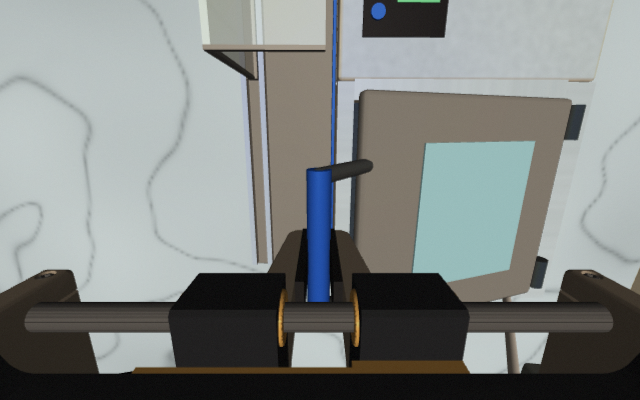

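The lid holds. The tips are hidden here: the gripper and wrist cover the pointer tip in the side and top views, and only the yellow pointer base (300,345 in the zoom) and some marker red show. So I'll get the lid angle from a plane fit of the wrist depth, using the shut lid in w7 as zero, and cross-check it with the TCP and the yellow base in the side view.

```bash
cat >> h.py <<'E'
def lidang(tag,box,yaw=.0864):
    im,d,c=load(tag);u0,u1,v0,v1=box;P=np.array([c.depth(u,v,d[v,u]) for v in range(v0,v1,3) for u in range(u0,u1,3) if d[v,u]>0])
    for _ in range(3):
        A=np.c_[P[:,:2],np.ones(len(P))];k=np.linalg.lstsq(A,P[:,2],rcond=None)[0];r=P[:,2]-A@k;g=abs(r)<3*r.std()+1e-6;P=P[g]
    cx,sx=np.cos(yaw),np.sin(yaw)
    return np.arctan(-(k[0]*cx+k[1]*sx)),np.arctan(-k[0]*sx+k[1]*cx),r.std(),len(P)
E
python3 - <<'E'
from h import *
print('shut w7',lidang('w7',(380,575,115,270)),lidang('w6',(400,480,190,270)))
print('w8',lidang('w8',(370,550,105,260)),lidang('w8',(430,520,150,260)))
# side: yellow base shift check
cs=load('side8')[2];yaw,og=.0864,(.6292,.0556)
for p in [(302.7,175.1)]: print('shut yel',ang(onplane(cs,*p,yaw,og,-.215),yaw,og))
# side yellow corner of L (pointer elbow) shut vs now
s0,_,_=load('side0');s8,_,_=load('side8')
cv2.imwrite('pics/cmp.png',np.hstack([cv2.resize(s[155:185,285:325],(400,300),interpolation=0) for s in (s0,s8)])[:,:,::-1])
for b in blobs(red(s8)): print(b)
E
```

```text
shut w7 (np.float64(-0.00031489026223254044), np.float64(-0.004805565450943946), np.float64(0.0009939477454762632), 3308) (np.float64(0.9058219417805226), np.float64(0.20458286614160143), np.float64(0.044254250097252715), 725)
w8 (np.float64(0.3235984689867747), np.float64(-0.005819906903686884), np.float64(0.0008950663184120289), 3066) (np.float64(0.3269604019174954), np.float64(0.0019764188886795056), np.float64(0.0005222067735557621), 1098)
shut yel (np.float64(-0.07336162755999683), np.float64(0.12953321223542572))
([315, 158, 4, 4, 11], [316.7, 159.7])
([309, 223, 6, 10, 57], [311.5, 227.4])
([253, 337, 7, 8, 45], [256.3, 340.5])
```

View pics/cmp.png

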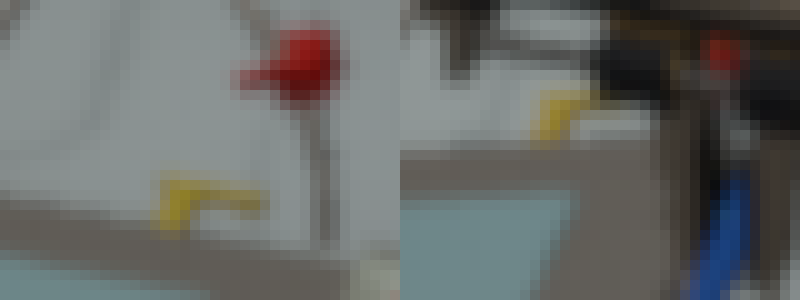

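The lid now stands at 0.325 rad by the plane fit, whose zero check on the shut lid read -0.0003. I'll firm up the marker angle using the depth on its tip in w2/w3, with the shut pointer tip as reference.

```bash
python3 - <<'E'
from h import *
yaw,og=.0864,(.6292,.0556)
for t in ['w2','w3','w6']:
    im,d,c=load(t)
    m=red(im)
    l,s=cv2.connectedComponentsWithStats(m)[1:3]
    for i in range(1,len(s)):
        if s[i][4]<100: continue
        P=[];
        for v,u in zip(*np.nonzero(l==i)):
            if d[v,u]>0: P.append(np.r_[toW(c.depth(u,v,d[v,u]),yaw,og),u,v])
        P=np.array(P)
        if P[:,1].mean()>-.18: continue
        rr=np.hypot(.110-P[:,0],P[:,2]-.091);th=np.arctan2(P[:,2]-.091,.110-P[:,0])
        k=(rr<.178)&(rr>.160)
        print(t,'n',len(P),'tip n',k.sum(),'r',rr[k].min() if k.any() else None,'y,ang med',np.median(P[k,1]),np.median(th[k]),th[k].min(),th[k].max(),'px',P[k,3].mean(),P[k,4].mean())
        for q in np.argsort(rr)[:12]: print('   ',P[q,3:].astype(int),rr[q].round(4),th[q].round(4),P[q,1].round(4))
    y=yel(im);P=np.array([toW(c.depth(u,v,d[v,u]),yaw,og) for v,u in zip(*np.nonzero(y)) if d[v,u]>0])
    rr=np.hypot(.110-P[:,0],P[:,2]-.091);th=np.arctan2(P[:,2]-.091,.110-P[:,0]);k=(P[:,1]<-.205)&(rr>.13)&(rr<.165)&(abs(th)<.2)
    print(t,'pointer',k.sum(),rr[k].max() if k.any() else 0,np.median(P[k,1]),np.median(th[k]),np.median(P[k,2]))
im,d,c=load('w6');cv2.imwrite('pics/w6z.png',cv2.resize(im[300:372,350:440],(720,576),interpolation=0)[:,:,::-1])
E
```

```text
w2 n 248 tip n 22 r 0.16694703654107199 y,ang med -0.21274420673925482 0.39355219985049916 0.36227521642394744 0.4014835231059384 px 424.09090909090907 226.0909090909091
    [425 224] 0.1669 0.3733 -0.2119
    [426 228] 0.1675 0.3922 -0.2165
    [426 226] 0.1676 0.3904 -0.2137
    [424 224] 0.1683 0.3709 -0.2118
    [426 227] 0.1687 0.3981 -0.2145
    [426 225] 0.1688 0.3966 -0.2117
    [423 224] 0.1696 0.368 -0.2119
    [424 225] 0.1701 0.3831 -0.2123
    [425 225] 0.1702 0.3944 -0.2117
    [422 224] 0.1704 0.3623 -0.2121
    [425 226] 0.1705 0.3974 -0.2129
    [424 229] 0.1706 0.3911 -0.2175
w2 pointer 100 0.16056865135810405 -0.21307798671312567 0.02057615660808085 0.09397273835141656
w3 n 312 tip n 22 r 0.1657722706993617 y,ang med -0.21337625334383914 0.39381272348511887 0.3692722640177528 0.40077516604068203 px 426.5 223.86363636363637
    [428 222] 0.1658 0.376 -0.2125
    [429 223] 0.1662 0.3906 -0.213
    [428 226] 0.1678 0.3928 -0.217
    [427 222] 0.168 0.3788 -0.212
    [428 225] 0.1681 0.3938 -0.2154
    [426 222] 0.1681 0.3693 -0.2125
    [428 223] 0.1688 0.3956 -0.2124
[... 238 characters left out ...]
.02299630145594852 0.09417324964376195
w6 n 498 tip n 50 r 0.1664099625557845 y,ang med -0.21232784491896844 0.3910805406221374 0.3640770874198933 0.4006019263154569 px 396.48 335.9
    [400 334] 0.1664 0.3843 -0.212
    [399 333] 0.1668 0.375 -0.2116
    [400 337] 0.1676 0.3951 -0.2146
    [400 336] 0.1678 0.3954 -0.213
    [400 335] 0.168 0.3959 -0.2114
    [398 333] 0.168 0.3728 -0.2115
    [400 338] 0.1681 0.3996 -0.2153
    [399 334] 0.1683 0.3869 -0.211
    [399 335] 0.1687 0.3906 -0.2119
    [399 336] 0.1688 0.392 -0.2131
    [399 338] 0.1689 0.3946 -0.2157
    [397 333] 0.1691 0.3696 -0.2116
w6 pointer 8 0.13652490064409645 -0.20592740356541578 0.02648573434386103 0.09448244660127936
```

View pics/w6z.png

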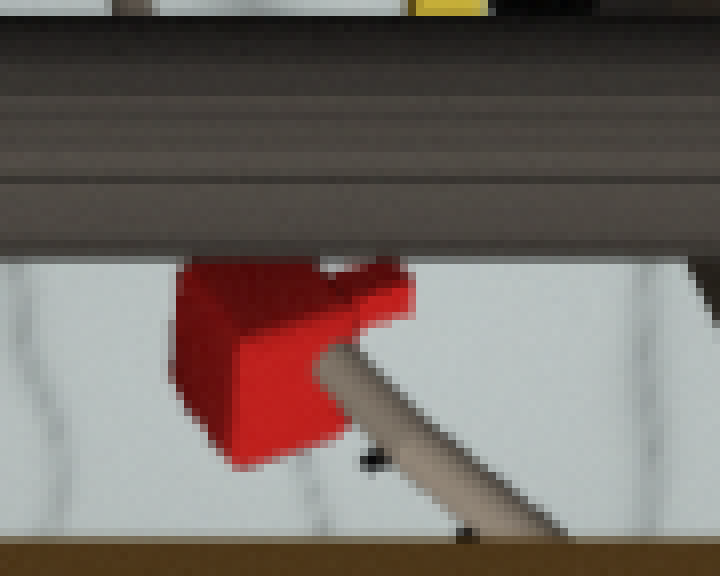

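Marker angle: the top face of its tip reads 0.395 and half its thickness is about 0.018–0.02, so the axis is at about 0.375. That agrees with the 0.373 from image rays. I need another +0.05 rad of lid.

Request:
step_arm(
  linear=[
    [0,0.0012,-0.0024],
    [0,0.0014,-0.0026],
    [0,0.0014,-0.0026],
    [0,0.0012,-0.0022],
    [0,0.0007,-0.0012],
    [0,0,0],
    [0,0,0],
    [0,0,0],
  ],
  turn=[0,0,0,0,0,0,0,0],
  newtons=50,
)

```text
time_s: 12.4
tcp_pos: [0.5283, -0.0487, 0.2199]
eef_rot: [-3.135, -0.0, 1.657]
ft_force: [-4.3, -4.6, -8.6]
grip_width: 0.138
```

```bash
python3 - <<'E'
from plant import manip
from h import *
snap(manip,'wrist','w9')
o=manip.observe();print(o['time_s'],o['tcp_pos'],o['eef_rot'],o['ft_force'],o['grip_width']*.0919)
print(lidang('w9',(370,550,115,255)),lidang('w9',(430,515,150,255)))
E
```

```text
12.45 [ 0.52826354 -0.04867285  0.21982944] [-3.13519686e+00 -1.09679099e-04  1.65678526e+00] [-4.4431665  -4.99228976 -8.28851536] 0.0126899943753152
(np.float64(0.3753066351672856), np.float64(-0.0021790729522583718), np.float64(0.0012924296436907928), 2657) (np.float64(0.37580794395562117), np.float64(0.0029473007255715463), np.float64(0.0005911062100417402), 1005)
```

View pics/w9.png

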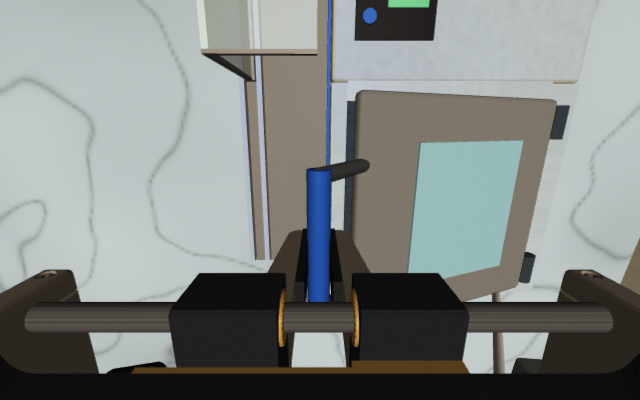

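The lid stands at 0.3755 rad. I'll hold a second to check for creep, then cross-check from the fixed cameras.

Request:
step_arm(
  linear=[
    [0,0,0],
    [0,0,0],
    [0,0,0],
    [0,0,0],
    [0,0,0],
    [0,0,0],
    [0,0,0],
    [0,0,0],
    [0,0,0],
    [0,0,0],
  ],
  turn=[0,0,0,0,0,0,0,0,0,0],
)

```text
time_s: 13.45
tcp_pos: [0.5283, -0.0487, 0.2198]
eef_rot: [-3.135, -0.0, 1.657]
ft_force: [-3.9, -5.1, -8.5]
grip_width: 0.138
```

```bash
python3 - <<'E'
from plant import manip
from h import *
snap(manip,'wrist','w10');ims,_,cs=snap(manip,'side','side10');imt,_,ct=snap(manip,'top','top10')
o=manip.observe();print(o['time_s'],o['tcp_pos'],o['ft_force'],o['grip_width']*.0919)
print(lidang('w10',(370,550,115,255)),lidang('w10',(430,515,150,255)))
print(blobs(red(imt)),blobs(red(ims)),blobs(yel(ims)))
yaw,og=.0864,(.6292,.0556)
im,d,c=load('w10');
# predicted pixels of pointer elbow/tip and marker tip in side view at angle .375
for n,r,a in [('ptr tip',.16,.375),('mk tip',.165,.375),('ptr base',.13,.375),('ptr base shut',.13,0),('ptr tip shut',.16,0)]:
    print(n,cs.proj(fromW([.110-r*np.cos(a),-.215,.091+r*np.sin(a)],yaw,og)).round(1))
cv2.imwrite('pics/cmp2.png',np.hstack([cv2.resize(ims[150:180,285:325],(400,300),interpolation=0),cv2.resize(imt[155:195,360:400],(300,300),interpolation=0)])[:,:,::-1])
E
```

```text
13.6 [ 0.52826037 -0.04868808  0.21984602] [-5.04175894 -5.1979414  -8.46563767] 0.012744719363400624
(np.float64(0.37540742857219506), np.float64(-0.0020428981723675326), np.float64(0.0012988045525523636), 2655) (np.float64(0.37644540358125367), np.float64(0.0024566507609170623), np.float64(0.0005861835635297168), 1000)
[([377, 173, 7, 9, 49], [380.0, 177.3]), ([156, 206, 7, 6, 34], [158.7, 208.6]), ([272, 208, 7, 8, 45], [275.0, 211.7])] [([309, 223, 6, 11, 58], [311.4, 227.5]), ([253, 337, 7, 8, 45], [256.3, 340.5])] [([394, 35, 24, 32, 233], [405.9, 50.3]), ([303, 162, 4, 2, 6], [304.5, 162.5]), ([299, 164, 3, 4, 8], [299.6, 165.1])]
ptr tip [307.  162.6]
mk tip [308.2 162.4]
ptr base [299.9 163.5]
ptr base shut [302.8 173.3]
ptr tip shut [310.4 174.8]
```

View pics/cmp2.png

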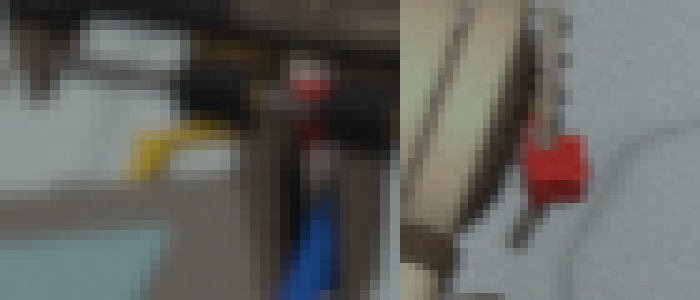

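In the side view the pointer's arm ends at (308.5,162.7), and before the lift the marker tip was seen at (309,162.8), so they meet tip to tip. The marker (top view 380,177) hasn't moved, the guard is still open, and the lid angle shows no creep. Handing in.

```bash
python3 - <<'E'
from plant import manip
print(manip.close_job());o=manip.observe();print(o['time_s'],o['tcp_pos'],o['grip_width'])
E
```

```text
the job is handed in; nothing more can be done
None
the job is handed in; nothing more can be done
```

The guard is fully open and the lid is held at the marker, with the gripper still closed on the handle bar at 50 N. I handed the job in at about 13.6 s.

- **Guard:** I slid it left by its red knob until it met the stop, with about 22 N of reaction, then released it. The knob then measured an opening of about 0.186 m against the nominal 0.185 m.
- **Lid:** I gripped the blue bar and raised it along its arc. A plane fit to the wrist camera's depth gave a lid angle of 0.3754 rad, unchanged after a one-second hold.
- **Marker:** I measured its angle as 0.373 rad from image rays and about 0.375 rad from depth.
- **Tip-to-tip check:** In the side view the pointer ends at pixel (308.5, 162.7). The marker tip stood at about (309, 162.8) before the lift.
- **Marker and bystanders:** The marker and the jar's red knob are within 0.2 pixel of where they started in the top view. I did not measure the other bystanders one by one.

**Disagreements and limits:**
- The gripper partly hid the two tips at the end, so the match rests on the measured angles and that one visible stretch of pointer.
- The angle worked out from the gripper's height read about 0.014 rad higher than the depth fit on the first lift, so I relied on the depth fit.
- The raw marker readings were 0.386 rad (wrist) and 0.354 rad (side) before I corrected them against the shut pointer's known zero.

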